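# Feed the collet tote up onto the presetter dock

### The job

Push the blue tote of steel collets up the ramp of the lane it stands in, sliding it and not lifting it, until its trailing edge drops behind the red lip and it sits flat on the top shelf. Leave the orange tote in the other lane where it is, and let go of everything.

Things in the scene. Friction and masses are not known exactly. Their poses are not given: they have to be found in the camera images.
- dock: Fixed two-lane feed dock, 327 x 242 mm, grey metal, blue rails, red lip. Origin on the table under the lip, midway between the lanes; x uphill along the lanes (push direction), y across, z up. Lanes centred at y = +59 and -59, 112 wide between rails. Rails 6 wide, 14 high over apron and ramp, top z = 46 at the shelf.
- lip (a point): Middle of the red lip's top edge, 32 mm above the dock's origin. In the dock's frame, along x: level apron -225 to -105, surface z = 6, open downhill end; ramp -105 to 0, z = 6 to 32 (14 degrees); at x = 0 a sharp drop of 12; level shelf 0 to 96 at z = 20; stop wall 96 to 102, up to z = 50.
- blue_tote: Loose open-topped blue plastic tote with six steel collets fixed in it, none above its rim; 80 (x) x 96 (y) x 55 mm high, 0.3 to 0.55 kg. Origin: centre of underside, z up. Starts on the apron of either lane, its x within 5 degrees of the dock's x, front 2 to 35 mm from the ramp's foot. Stays on the ramp if left; a push takes at most about 10 N.
- orange_tote: Loose orange plastic tote of the same size, axes and origin, with brass nuts in it; it stands on the apron of the other lane and must be left there.

How it is judged:
By the outcome, as a careful person would: the job done as asked, in the order asked, and still so for the second after the job is handed in, with the robot touching nothing.
It also fails if it takes over 32 s, if anything falls off the work surface, if the arm or the gripper's body presses on something with over 40 N, if the wrist force passes 120 N, or if a joint passes its speed limit or range.

### The arm

A 7-joint arm with a two-finger parallel gripper is mounted at the origin on the work surface. World frame = base frame: x ahead of the robot, y to its left, z up, the work surface at z = 0. Lengths are in m, angles in rad, forces in N, time in s.
With the tool pointing down it reaches from about 0.4 to 0.85 m from the base axis. Payload 10.4 kg.
Tool frame: the origin (TCP) lies at the very end of the fingers, on their centre line; the grasp point (between the pads) lies 19 mm behind it; y points along the fingers, z is the direction in which the jaws open and shut, and the axes are right-handed (so a half turn about y gives the same grasp; the last joint's range is limited). The gripper opens to 85 mm and grips with 20 to 120 N. Pads are 22 mm wide; open, the fingers measure 114 mm over their backs; the gripper's body (76 mm by 85 mm) begins 54 mm behind the grasp point. The pads swing forward as they close: fully open they stand 13 mm farther back than shut.
Start: joints at [1.163, 0.332, -0.065, 1.46, 0.022, 1.35, -0.088], TCP at [0.235, -0.579, 0.192] pointing down, gripper open.
Joint ranges: [-2.6, 2.6], [-0.5, 2.12], [-1.47, 1.34], [0.16, 2.42], [-1.27, 4.41], [0.06, 2.06], [-2.6, 2.6]. Speed limits (rad/s): [2.22, 2.22, 2.79, 2.79, 3.14, 3.14, 3.14].

### API

Orientations are given as a unit quaternion [x, y, z, w].
In Python, from workcell import manip gives the robot as it stands.
- The arm moves only by the tool arm_command, never from a script. Its argument "commands" is a list that holds one entry, the list of rows, each a list of 6 numbers: the shift along the world's x, y, z in cm, then the turn, a rotation vector about the world's x, y, z in degrees. A call has 1 to 20 rows; each row is the pose to reach, as a shift and turn from the pose commanded when the call began; what a row does not reach only later rows make up. A row lasts 1/10 s, in which the tool goes at most 50 mm and 8.59 degrees, less where a joint would pass 70% of its speed; a pose out of reach is approached as far as the arm can. A call with a gripper value outside its range is refused whole. "claw" is the finger opening in cm, from 0 to 8.54, set as the call begins (left out, the last holds). The fingers move at their own pace and stop on an object; "newtons" is the grip in N (left out, the last holds). Time passes only in rows, so rows that repeat a pose let the fingers close. It gives the time, the measured TCP pose, the force and the opening at its end, in the units of the state.
- manip.get_obs(): the state, without advancing time (a new reading comes with each control period).
- manip.camera(name): name is "scene" or "side" or "wrist"; returns a dict with "pixels" (400x640x3 uint8, blue, green, red), "depth" (400x640 float32, m along the optical axis (not along the pixel's ray), 0 where there is no reading), "K" (3x3 intrinsics, pixels), "rvec" (rotation vector, rad) and "tvec" (3), from world to camera coordinates, as OpenCV has them. Camera axes: x right, y down, z forward; pixel columns grow to the right and rows downward; lengths in m; the calibration is good to about 2 mm. The wrist camera is an equidistant fisheye: a pixel r from the principal point sees the ray r / f radians off the axis. A picture is of the moment at which its call begins.
- manip.hand_in(): hands the job in, once; it reports no verdict.
Trained networks look in the newest picture that a camera, given by its name, has taken for a name from the list of things; names that differ only in an ending like _2 or _b are one class to them, and where a whole thing is asked for, a point or a joint stands for the part that bears it (a point fixed in the world has none). Each returns a list of dicts, best first, with "p" (0 to 1); they miss things now and then, are a little off and sometimes report something else, mostly with a low value. They report only what shows in the picture. A call takes as long as a camera call.
- manip.masks_of(camera, thing): "mask" (400x640 bool, what is visible of it) and "bbox" ([left, top, right, bottom] in pixels, round what is visible of it).
The state is a dict: "clock": time; "joint_pos": joint angles; "joint_velocities": joint speeds; "tau": joint torques, N m; "position": TCP position; "ee_rot": TCP orientation; "ft_force": force on the tool from outside, world axes, zero at the start; "torque": the same for the moment, N m; "grip_width": opening from 0.0 (shut) to 1.0 (fully open).
Only numpy, scipy, OpenCV 4.12 (cv2) and the standard library are available. Lean on these libraries where they do the work, as an engineer would, in place of code of your own. Each camera call takes 0.05 s, during which the arm holds its last target.

## Working session

There is one attempt and no reset: what is moved stays moved. The work goes in short steps, Python scripts to look and compute and a tool call to move; the robot and the scene stay as the last step left them, time stands still between calls to the robot, and variables do not carry over. Pictures are saved under pics/ and viewed, and the job is handed in when it is done.

Besides the shell and the picture viewer there is one more tool, called after "Request:" by a JSON object that holds its "name" and its "arguments", one argument or row to a line. arm_command: Moves the arm, as the interface text tells. Its arguments: {"type":"object","properties":{"commands":{"type":"array"},"claw":{"type":"number"},"newtons":{"type":"number"}},"required":["commands"]}

```bash
mkdir -p pics
python3 - <<'E'
from workcell import manip
import cv2
o=manip.get_obs()
for k in o: print(k,o[k])
for c in ("scene","side"):
    d=manip.camera(c); cv2.imwrite(f"pics/{c}1.png",d["pixels"])
    print(c,d["K"],d["rvec"],d["tvec"])
    for t in ("blue_tote","orange_tote","dock"):
        for r in manip.masks_of(c,t)[:2]: print(t,r["p"],r["bbox"])
E
```

```text
clock 0.0
joint_pos [ 1.16342783  0.33287021 -0.06469764  1.46092589  0.02162084  1.3498886
 -0.08849336]
joint_velocities [ 0.00012772 -0.00111986 -0.0021583  -0.0007385  -0.00010275 -0.00074599
  0.0002166 ]
tau [ 5.42722937e-04 -6.25466394e+01  4.93270636e-02 -3.91605949e+01
  1.61902659e-02  1.01492781e-02  6.07853352e-06]
position [ 0.23441774 -0.57892085  0.19112437]
ee_rot [-0.13533253  0.69453707 -0.69358154  0.13508519]
ft_force [0.09815476 0.15931288 0.7410543 ]
torque [-0.00341082 -0.03337563  0.02160252]
grip_width 0.9990885934411157
scene [[519.36057567   0.         305.40353498]
 [  0.         519.36057567 201.02194533]
 [  0.           0.           1.        ]] [ 1.9997215   1.80403043 -0.52377702] [-0.11510934 -0.42379084  0.96392402]
blue_tote 0.89 [329.8, 186.6, 418.2, 289.2]
orange_tote 0.68 [302.7, 118.1, 379.3, 210.8]
dock 0.87 [125.5, 126.1, 432.8, 359.5]
side [[401.93268446   0.         324.92454987]
 [  0.         401.93268446 203.34277392]
 [  0.           0.           1.        ]] [ 2.38937286 -0.58816083  0.20804622] [-0.46317204  0.26526713  0.48686719]
blue_tote 0.94 [280.2, 136.8, 351.1, 201.1]
orange_tote 0.86 [231.9, 165.7, 303.0, 240.8]
dock 0.98 [216.0, 165.4, 470.8, 359.9]
```

View pics/scene1.png

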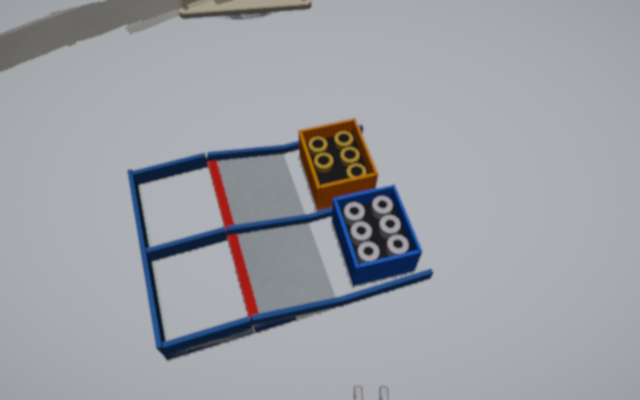

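View pics/side1.png

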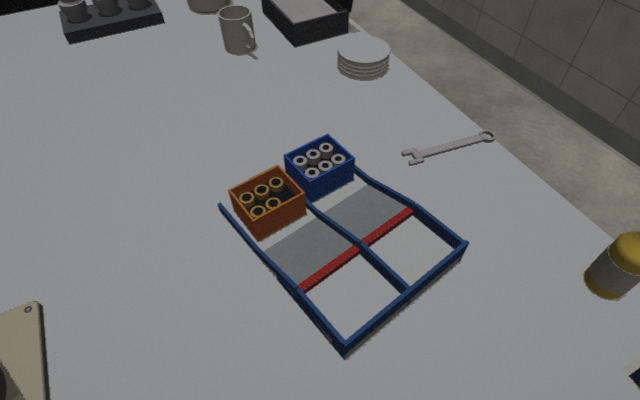

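Both totes show on the apron, with blue at about (375,235) in scene and (320,167) in side. The red lip runs from (210,160) to (253,315) in scene. Next I measure positions from depth.

```bash
cat > h.py <<'E'
import numpy as np, cv2
from workcell import manip
def pts(d):
    K=d["K"];z=d["depth"];v,u=np.indices(z.shape)
    P=np.stack([(u-K[0,2])/K[0,0]*z,(v-K[1,2])/K[1,1]*z,z],-1)
    R=cv2.Rodrigues(np.array(d["rvec"]))[0]
    W=(P-np.array(d["tvec"]).ravel())@R
    W[z<=0]=np.nan
    return W
def meas(c,verbose=True):
    d=manip.camera(c);W=pts(d);im=d["pixels"].astype(int)
    b,g,r=im[...,0],im[...,1],im[...,2]
    out={}
    red=(r>130)&(g<60)&(b<60)
    P=W[red];P=P[~np.isnan(P[:,0])]
    top=P[abs(P[:,2]-np.median(P[:,2]))<.008]
    rc=cv2.minAreaRect((top[:,:2]*1000).astype(np.float32));out["lip"]=(rc,np.median(top[:,2]))
    for t in ("blue_tote","orange_tote"):
        ms=manip.masks_of(c,t)
        if not ms: continue
        m=ms[0]["mask"]
        P=W[m];P=P[~np.isnan(P[:,0])]
        zt=np.percentile(P[:,2],97)
        Q=P[P[:,2]>zt-.008]
        # clean outliers
        c0=np.median(Q[:,:2],0);Q=Q[np.linalg.norm(Q[:,:2]-c0,axis=1)<.075]
        out[t]=(cv2.minAreaRect((Q[:,:2]*1000).astype(np.float32)),zt,len(Q))
    if verbose:
        for k,v in out.items(): print(c,k,v)
    return d,W,out
E
python3 - <<'E'
from h import *
for c in("scene","side"): 
    d,W,o=meas(c)
    print(cv2.boxPoints(o["lip"][0]).round())
E
```

```text
scene lip (((559.3886108398438, -33.00946044921875), (225.40330505371094, 10.997810363769531), 12.014070510864258), np.float64(0.030942593141779027))
scene blue_tote (((585.1224975585938, 142.0106201171875), (97.49860382080078, 80.77572631835938), 8.740442276000977), np.float64(0.061207835021251836), 1985)
scene orange_tote (((484.97332763671875, 111.7100830078125), (119.69586944580078, 80.35833740234375), 9.369142532348633), np.float64(0.0613996693572411), 1160)
[[448. -51.]
 [450. -62.]
 [671. -15.]
 [668.  -4.]]
side lip (((0.0, 0.0), (0.0, 0.0), 0.0), np.float64(nan))
side blue_tote (((584.6654052734375, 143.4267120361328), (97.18824005126953, 82.08270263671875), 8.981671333312988), np.float64(0.06199192723920244), 951)
side orange_tote (((474.00531005859375, 111.59210205078125), (96.64776611328125, 82.02714538574219), 9.327692985534668), np.float64(0.0619606231117269), 791)
[[0. 0.]
 [0. 0.]
 [0. 0.]
 [0. 0.]]
  return _methods._mean(a, axis=axis, dtype=dtype,
  ret = ret.dtype.type(ret / rcount)
```

```bash
cat >> h.py <<'E'
def proj(d,X):
    return cv2.projectPoints(np.array(X,float),np.array(d["rvec"]),np.array(d["tvec"]),np.array(d["K"]),None)[0][:,0]
def dock2w(X,o,yaw):
    c,s=np.cos(yaw),np.sin(yaw);X=np.array(X,float)/1000
    return np.stack([o[0]+c*X[:,0]-s*X[:,1],o[1]+s*X[:,0]+c*X[:,1],X[:,2]],1)
E
python3 - <<'E'
from h import *
from scipy.optimize import minimize
from scipy.spatial.transform import Rotation as R
d=manip.camera("scene");W=pts(d);im=d["pixels"].astype(int)
b,g,r=im[...,0],im[...,1],im[...,2]
ms=manip.masks_of("scene","dock")[0]["mask"]
blue=(b>60)&(b>r+30)&(b>g+20)
for t in("blue_tote","orange_tote"):
    m=manip.masks_of("scene",t)[0]["mask"]; blue&=~cv2.dilate(m.astype(np.uint8),np.ones((9,9))).astype(bool)
P=W[blue];P=P[~np.isnan(P[:,0])&(P[:,2]>.015)&(P[:,2]<.055)]
red=(r>130)&(g<70)&(b<70);Q=W[red];Q=Q[~np.isnan(Q[:,0])]
print(len(P),len(Q))
def loc(p,X):
    c,s=np.cos(p[2]),np.sin(p[2]);D=(X[:,:2]-p[:2])*1000
    return D[:,0]*c+D[:,1]*s,-D[:,0]*s+D[:,1]*c
def cost(p):
    x,y=loc(p,P); e=np.minimum.reduce([abs(y),abs(y-118),abs(y+118),abs(x-99)])
    xr,yr=loc(p,Q)
    return np.minimum(e,15).mean()+0.3*abs(np.median(xr)+3)
best=min((minimize(cost,[.5594+dx,-.033+dy,np.radians(a)],method="Nelder-Mead",options=dict(initial_simplex=[[.5594+dx,-.033+dy,np.radians(a)],[.565+dx,-.033+dy,np.radians(a)],[.5594+dx,-.028+dy,np.radians(a)],[.5594,-.033,np.radians(a+2)]])) for a in(-80,-78,-76) for dx in(-.004,.004) for dy in(-.004,.004)),key=lambda q:q.fun)
p=best.x;print(best.fun,p,np.degrees(p[2]))
xr,yr=loc(p,Q);print("red x",np.percentile(xr,[2,50,98]),"y",yr.min(),yr.max())
for n,q in(("blue",[.585,.1427]),("or",[.474,.1116])): print(n,[v[0].round(1) for v in loc(p,np.array([q]))])
pic=d["pixels"].copy()
segs=[]
for y in(-121,-115,-3,3,115,121): segs.append([[-225,y,20],[-105,y,20],[0,y,46],[96,y,46]])
segs+= [[[0,-115,32],[0,115,32]],[[96,-121,50],[96,121,50],[102,121,50],[102,-121,50]]]
for s in segs:
    cv2.polylines(pic,[proj(d,dock2w(s,p[:2],p[2])).round().astype(int)],False,(0,255,0),1)
cv2.imwrite("pics/ov.png",pic)
o=manip.get_obs();print(R.from_quat(o["ee_rot"]).as_matrix().round(3))
E
```

```text
4665 1312
2.160538689944643 [ 0.56387238 -0.03504153 -1.36699726] -78.3231735039438
red x [-8.25719837 -3.00033777  2.1818779 ] y -115.93975490574151 108.25320097747827
blue [np.float64(-169.8), np.float64(56.7)]
or [np.float64(-161.8), np.float64(-58.3)]
[[-0.927  0.     0.375]
 [-0.375 -0.    -0.927]
 [ 0.    -1.     0.   ]]
```

View pics/ov.png

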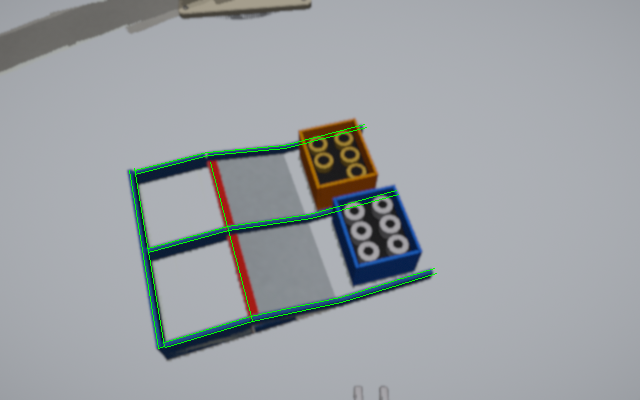

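Request:
{"name": "arm_command", "arguments": {
  "commands": [
    [[26.6,47.9,0,0,0,50],[26.6,47.9,0,0,0,50],[26.6,47.9,0,0,0,50],[26.6,47.9,0,0,0,50],[26.6,47.9,0,0,0,50],[26.6,47.9,0,0,0,50],[26.6,47.9,0,0,0,50],[26.6,47.9,0,0,0,50],[26.6,47.9,0,0,0,50],[26.6,47.9,0,0,0,50],[26.6,47.9,0,0,0,50],[33.4,81.1,0,0,0,79.7],[33.4,81.1,0,0,0,79.7],[33.4,81.1,0,0,0,79.7],[33.4,81.1,0,0,0,79.7],[33.4,81.1,0,0,0,79.7],[33.4,81.1,0,0,0,79.7],[33.4,81.1,0,0,0,79.7],[33.4,81.1,0,0,0,79.7],[33.4,81.1,0,0,0,79.7]]
  ],
  "claw": 5
}}

```text
clock: 2.9
position: [0.5683, 0.2327, 0.1916]
ee_rot: [0.549, -0.446, 0.445, -0.549]
ft_force: [-0.4, -0.9, 0.3]
grip_width: 0.585
```

Request:
{"name": "arm_command", "arguments": {
  "commands": [
    [[0,0,-5,-19.6,-4,0],[0,0,-10,-19.6,-4,0],[0,0,-13,-19.6,-4,0],[0,0,-15,-19.6,-4,0],[0,0,-17,-19.6,-4,0],[0,0,-17,-19.6,-4,0],[0,0,-17,-19.6,-4,0]]
  ]
}}

```text
clock: 3.6
position: [0.5701, 0.2301, 0.0233]
ee_rot: [0.617, -0.345, 0.536, -0.462]
ft_force: [0.3, -0.9, 0.4]
grip_width: 0.589
```

```bash
python3 - <<'E'
from h import *
from scipy.spatial.transform import Rotation as R
for c in("scene","side"):
    d=manip.camera(c);cv2.imwrite(f"pics/{c}2.png",d["pixels"])
o=manip.get_obs();print(o["clock"],o["position"],o["joint_pos"]);print(R.from_quat(o["ee_rot"]).as_matrix().round(3))
E
python3 -c "
import cv2,numpy as np
a=cv2.imread('pics/scene2.png');b=cv2.imread('pics/side2.png')
cv2.imwrite('pics/c2.png',np.hstack([a[80:380,120:520],b[60:360,130:530]]))"
```

```text
3.7 [0.57018017 0.23109925 0.02395032] [-0.18166225  0.64142164 -0.64737193  1.55013613  0.68525792  1.33549395
 -0.82059914]
[[ 0.189  0.07   0.98 ]
 [-0.921 -0.334  0.201]
 [ 0.341 -0.94   0.002]]
```

View pics/c2.png

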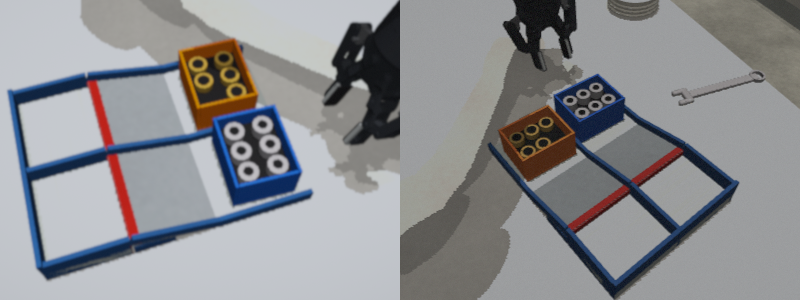

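Fingers are clear behind the blue tote and centred on its rear face. Now I start the push along the apron.

Request:
{"name": "arm_command", "arguments": {
  "commands": [
    [[0.3,-1.47,-0.3,0,0,0],[0.55,-2.64,-0.4,0,0,0],[0.65,-3.13,-0.4,0,0,0],[0.75,-3.62,-0.4,0,0,0],[0.85,-4.11,-0.4,0,0,0],[0.95,-4.6,-0.4,0,0,0],[1.05,-5.09,-0.4,0,0,0],[1.15,-5.58,-0.4,0,0,0],[1.25,-6.07,-0.4,0,0,0],[1.35,-6.56,-0.4,0,0,0],[1.46,-7.05,-0.4,0,0,0],[1.56,-7.54,-0.4,0,0,0],[1.66,-8.03,-0.4,0,0,0],[1.76,-8.52,-0.4,0,0,0],[1.86,-9.01,-0.4,0,0,0]]
  ]
}}

```text
clock: 5.2
position: [0.5873, 0.1437, 0.0185]
ee_rot: [0.617, -0.345, 0.534, -0.464]
ft_force: [-2.9, 10.8, 4.2]
grip_width: 0.581
```

```bash
cat > look.py <<'E'
import sys
from h import *
n=sys.argv[1]
ims=[]
o0=np.array([.5639,-.035]);u=np.array([.2024,-.9793]);v=np.array([.9793,.2024])
for c in("scene","side"):
    d,W,out=meas(c,False);ims.append(d["pixels"])
    for t in("blue_tote","orange_tote"):
        if t in out:
            rc,z,k=out[t];p=np.array(rc[0])/1000-o0
            print(c,t,"dock x,y",(p@u*1000).round(1),(p@v*1000).round(1),"size",np.round(rc[1],0),"ang",round(rc[2],1),"ztop",round(z*1000,1))
o=manip.get_obs();p=o["position"][:2]-o0
print(o["clock"],"tcp dock",(p@u*1000).round(1),(p@v*1000).round(1),"z",(o["position"][2]*1000).round(1),"F",np.round(o["ft_force"],1))
cv2.imwrite(f"pics/{n}.png",np.hstack([ims[0][80:380,120:520],ims[1][60:360,130:530]]))
E
python3 look.py c3
```

```text
scene blue_tote dock x,y -137.1 59.2 size [97. 80.] ang 12.0 ztop 62.2
scene orange_tote dock x,y -159.5 -46.8 size [120.  80.] ang 9.0 ztop 61.3
side blue_tote dock x,y -137.4 58.9 size [97. 82.] ang 11.5 ztop 63.1
side orange_tote dock x,y -161.7 -58.6 size [96. 82.] ang 9.2 ztop 62.0
5.5 tcp dock -169.4 59.1 z 18.4 F [-1.3  6.4  1.6]
```

View pics/c3.png

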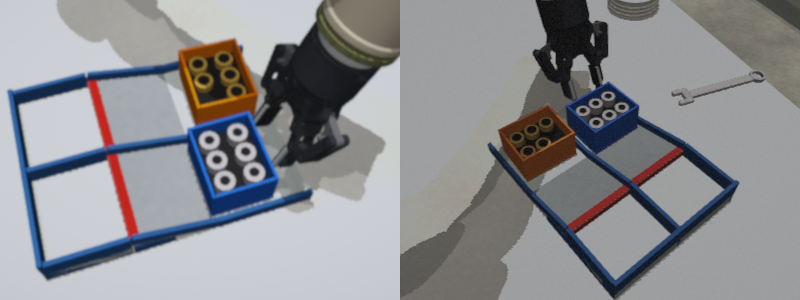

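Run:
```python
from h import *
d=manip.camera("scene");e=manip.camera("side");w=manip.camera("wrist")
a=cv2.resize(d["pixels"][150:310,280:480],(400,320),interpolation=3)
b=cv2.resize(e["pixels"][90:218,250:410],(400,320),interpolation=3)
cv2.imwrite("pics/z1.png",np.vstack([np.hstack([a,b]),cv2.resize(np.hstack([w["pixels"]]),(800,500))[120:390]]))
W=pts(d)
m=manip.masks_of("scene","blue_tote")[0]["mask"]
P=W[m];P=P[~np.isnan(P[:,0])]
o0=np.array([.5639,-.035]);u=np.array([.2024,-.9793]);v=np.array([.9793,.2024])
D=P[:,:2]-o0;x=D@u*1000;y=D@v*1000;z=P[:,2]*1000
for zz in range(0,70,6):
    s=(z>=zz)&(z<zz+6)
    if s.sum()>5: print(zz,s.sum(),np.percentile(x[s],[2,98]).round(),np.percentile(y[s],[2,98]).round())
s=(z>57)&(z<70)
A=np.c_[x[s],y[s],np.ones(s.sum())];print(np.linalg.lstsq(A,z[s],rcond=None)[0])
```

```text
0 13 [-168.  -96.] [-22. 106.]
6 152 [-173.  -95.] [  2. 108.]
12 167 [-173.  -96.] [ 15. 108.]
18 177 [-173.  -96.] [ -0. 108.]
24 183 [-173.  -96.] [ 20. 108.]
30 385 [-172.  -96.] [ 17. 107.]
36 1155 [-172.  -96.] [ 15. 107.]
42 593 [-173.  -96.] [ 14. 107.]
48 1632 [-172.  -96.] [ 15. 107.]
54 1281 [-173.  -96.] [ 14. 107.]
60 890 [-176.  -96.] [ 12. 107.]
[9.66800958e-03 1.74784648e-03 6.22150559e+01]
```

View pics/z1.png

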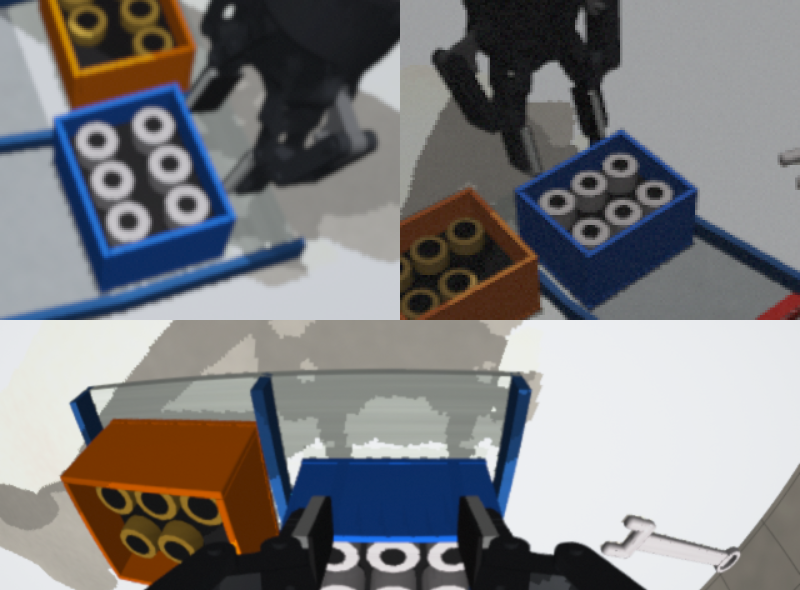

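Request:
{"name": "arm_command", "arguments": {
  "commands": [
    [[0.1,-0.49,0.1,-2.9,-0.6,0],[0.2,-0.98,0.1,-5.9,-1.2,0],[0.3,-1.47,0.1,-7.8,-1.6,0],[0.4,-1.96,0.1,-7.8,-1.6,0],[0.5,-2.45,0.1,-7.8,-1.6,0],[0.61,-2.94,0.1,-7.8,-1.6,0],[0.71,-3.43,0.1,-7.8,-1.6,0],[0.81,-3.92,0.1,-7.8,-1.6,0],[0.91,-4.4,0.1,-7.8,-1.6,0],[1.01,-4.9,0.1,-7.8,-1.6,0],[1.11,-5.39,0.1,-7.8,-1.6,0],[1.21,-5.88,0.15,-7.8,-1.6,0],[1.32,-6.37,0.2,-7.8,-1.6,0]]
  ]
}}

```text
clock: 7.0
position: [0.6004, 0.0776, 0.0199]
ee_rot: [0.641, -0.301, 0.565, -0.424]
ft_force: [-0.3, 5.6, -0.2]
grip_width: 0.588
```

```bash
python3 look.py c4
```

```text
scene blue_tote dock x,y -58.5 58.9 size [97. 47.] ang 12.2 ztop 77.3
scene orange_tote dock x,y -160.1 -60.4 size [93. 80.] ang 9.2 ztop 61.5
side blue_tote dock x,y -57.6 58.9 size [97. 43.] ang 12.0 ztop 78.1
side orange_tote dock x,y -161.7 -58.9 size [95. 82.] ang 9.3 ztop 61.9
7.3 tcp dock -102.3 58.5 z 20.0 F [-0.2  0.4 -0.2]
```

View pics/c4.png

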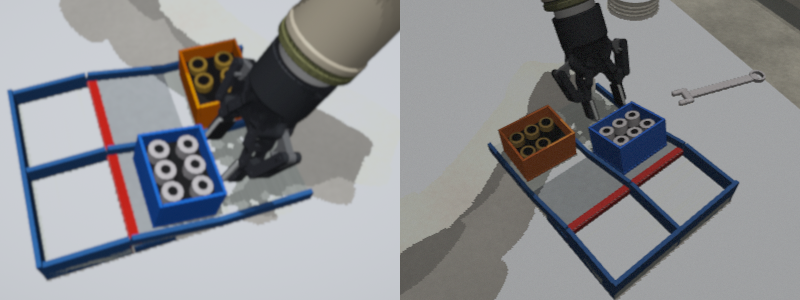

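Request:
{"name": "arm_command", "arguments": {
  "commands": [
    [[0.1,-0.49,0.12,0,0,0],[0.2,-0.98,0.25,0,0,0],[0.3,-1.47,0.37,0,0,0],[0.4,-1.96,0.5,0,0,0],[0.5,-2.45,0.62,0,0,0],[0.61,-2.94,0.74,0,0,0],[0.71,-3.43,0.87,0,0,0],[0.81,-3.92,0.99,0,0,0],[0.91,-4.4,1.11,0,0,0],[1.01,-4.9,1.24,0,0,0],[1.11,-5.39,1.36,0,0,0],[1.21,-5.88,1.49,0,0,0],[1.32,-6.37,1.61,0,0,0],[1.42,-6.86,1.73,0,0,0]]
  ]
}}

```text
clock: 8.7
position: [0.6152, 0.0125, 0.038]
ee_rot: [0.64, -0.301, 0.564, -0.427]
ft_force: [-1.8, 12.1, 7.7]
grip_width: 0.583
```

```bash
python3 look.py c5
```

```text
scene blue_tote dock x,y -17.7 59.4 size [97. 74.] ang 11.9 ztop 90.6
scene orange_tote dock x,y -137.8 -102.2 size [17. 41.] ang 36.9 ztop 62.3
side blue_tote dock x,y -15.8 59.4 size [97. 70.] ang 11.4 ztop 91.6
side orange_tote dock x,y -162.0 -58.4 size [96. 83.] ang 9.2 ztop 61.9
9.0 tcp dock -35.6 59.9 z 38.1 F [-1.2  8.9  6. ]
```

View pics/c5.png

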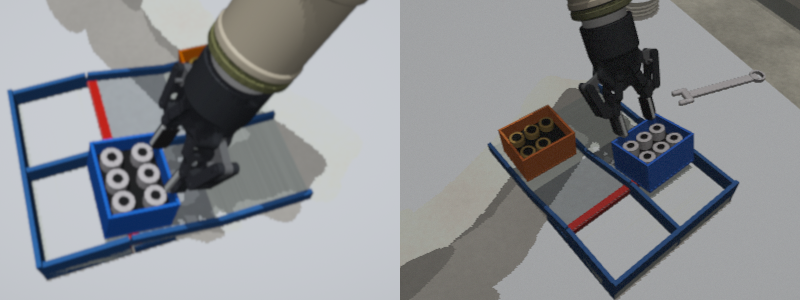

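Request:
{"name": "arm_command", "arguments": {
  "commands": [
    [[0.1,-0.49,0.12,0,0,0],[0.2,-0.98,0.25,0,0,0],[0.3,-1.47,0.37,0,0,0],[0.4,-1.96,0.5,0,0,0],[0.5,-2.45,0.62,0,0,0],[0.61,-2.94,0.74,0,0,0],[0.69,-3.33,0.78,0,0,0],[0.77,-3.72,0.8,0,0,0]]
  ]
}}

```text
clock: 9.8
position: [0.6257, -0.018, 0.0532]
ee_rot: [0.638, -0.298, 0.566, -0.43]
ft_force: [-24.5, 31.2, 67.9]
grip_width: 0.59
```

```bash
python3 look.py c6
```

```text
scene blue_tote dock x,y 10.0 62.6 size [98. 80.] ang 11.6 ztop 88.5
scene orange_tote dock x,y -184.7 -10.0 size [10. 27.] ang 27.8 ztop 60.9
side blue_tote dock x,y 10.9 62.6 size [98. 80.] ang 10.7 ztop 89.5
side orange_tote dock x,y -161.7 -58.4 size [97. 82.] ang 9.3 ztop 61.9
10.1 tcp dock -2.2 64.1 z 54.2 F [-22.5  26.2  62.7]
```

View pics/c6.png

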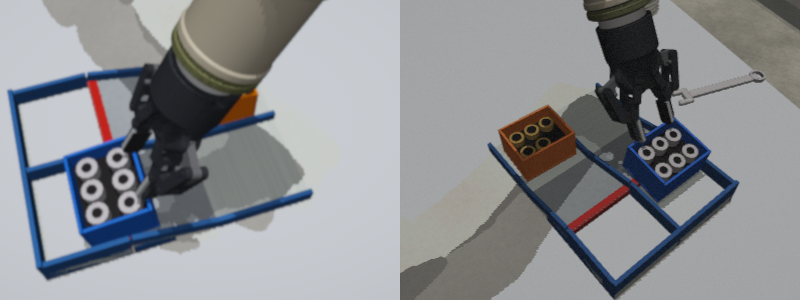

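```bash
cat > zoom.py <<'E'
import sys
from h import *
d=manip.camera("scene");e=manip.camera("side");w=manip.camera("wrist")
a=cv2.resize(d["pixels"][180:340,170:370],(400,320),interpolation=3)
b=cv2.resize(e["pixels"][140:268,290:450],(400,320),interpolation=3)
cv2.imwrite(f"pics/{sys.argv[1]}.png",np.vstack([np.hstack([a,b]),cv2.resize(np.hstack([w["pixels"]]),(800,500))[120:400]]))
# plane of rim
W=pts(e);m=manip.masks_of("side","blue_tote")[0]["mask"]
P=W[m];P=P[~np.isnan(P[:,0])]
o0=np.array([.5639,-.035]);u=np.array([.2024,-.9793]);v=np.array([.9793,.2024])
D=P[:,:2]-o0;x=D@u*1000;y=D@v*1000;z=P[:,2]*1000
zm=[]
for xx in range(-120,110,6):
    s=(x>=xx)&(x<xx+6)
    if s.sum()>8: zm.append((xx+3,int(np.percentile(z[s],97)),int(np.percentile(z[s],3))))
print("x,ztop,zmin",zm)
for zz in range(15,100,8):
    s=(z>=zz)&(z<zz+8)
    if s.sum()>5: print(zz,s.sum(),np.percentile(x[s],[1,99]).round(),np.percentile(y[s],[1,99]).round())
E
python3 zoom.py z2
```

```text
x,ztop,zmin [(-33, 70, 36), (-27, 92, 46), (-21, 91, 36), (-15, 91, 39), (-9, 89, 37), (-3, 88, 40), (3, 87, 35), (9, 86, 32), (15, 86, 32), (21, 84, 34), (27, 84, 35), (33, 82, 36), (39, 82, 31), (45, 82, 28), (51, 82, 65)]
15 20 [-58.  41.] [17. 97.]
23 51 [-45.  44.] [ 15. 112.]
31 167 [-31.  45.] [ 14. 106.]
39 187 [-33.  46.] [ 14. 105.]
47 200 [-32.  47.] [ 14. 106.]
55 566 [-28.  48.] [ 14. 107.]
63 556 [-29.  49.] [ 14. 108.]
71 1175 [-28.  50.] [ 14. 108.]
79 1110 [-27.  50.] [ 15. 110.]
87 241 [-29.   9.] [ 14. 110.]
95 7 [-19. -15.] [35. 95.]
```

View pics/z2.png

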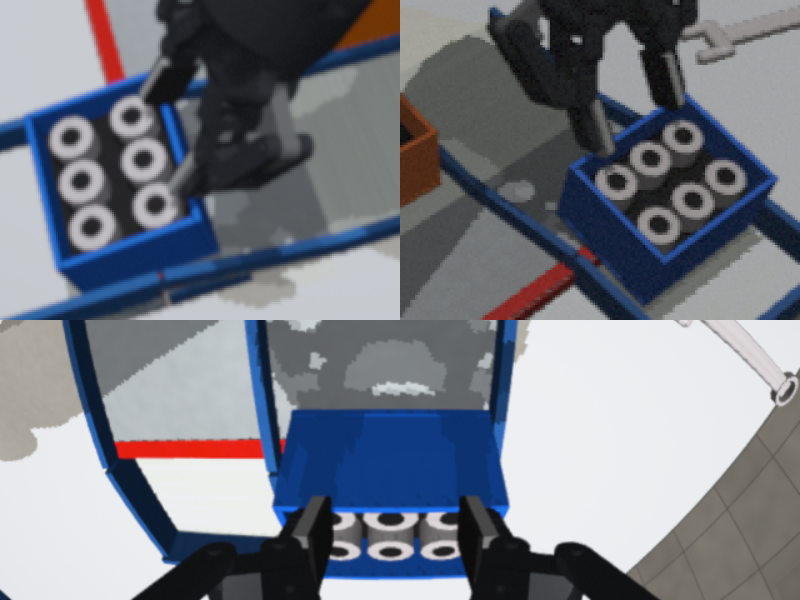

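Run:
```python
from h import *
from scipy.spatial.transform import Rotation as R
o=manip.get_obs();print(o["position"],o["ft_force"].round(1) if hasattr(o["ft_force"],"round") else o["ft_force"])
M=R.from_quat(o["ee_rot"]).as_matrix();print(M.round(3))
o0=np.array([.5639,-.035]);u=np.array([.2024,-.9793]);v=np.array([.9793,.2024])
for c in("scene","side"):
    d=manip.camera(c);W=pts(d)
    L=(W-o["position"])@M*1000   # tool coords
    im=d["pixels"].astype(int);sat=im.max(-1)-im.min(-1)
    s=(sat<25)&(abs(L[...,2])<70)&(abs(L[...,0])<25)&(L[...,1]>-75)&(L[...,1]<25)&(im.max(-1)<150)
    Q=L[s]
    for a in range(-70,25,8):
        k=(Q[:,1]>=a)&(Q[:,1]<a+8)
        for sg in(-1,1):
            q=Q[k&(np.sign(Q[:,2])==sg)]
            if len(q)>4: print(c,"y",a,sg,len(q),"x",np.percentile(q[:,0],[3,97]).round(),"z",np.percentile(q[:,2],[3,97]).round())
    D=W[...,:2]-o0
    for px in ([(372,200),(370,195),(362,180)] if c=="side" else [(245,229),(250,225),(261,275),(265,270)]):
        w=W[px[1],px[0]];dd=w[:2]-o0;print(c,px,"dock",(dd@u*1000).round(),(dd@v*1000).round(),(w[2]*1000).round(),"tool",L[px[1],px[0]].round())
```

```text
[ 0.62619574 -0.01987991  0.05415494] [-23.3  26.   62. ]
[[ 0.181  0.107  0.978]
 [-0.865 -0.455  0.21 ]
 [ 0.467 -0.884  0.01 ]]
scene y -70 -1 97 x [-8. 11.] z [-37. -23.]
scene y -70 1 83 x [-1. 11.] z [28. 40.]
scene y -62 -1 92 x [-9. 11.] z [-36. -23.]
scene y -62 1 96 x [-5. 11.] z [27. 40.]
scene y -54 -1 87 x [-9. 11.] z [-30. -23.]
scene y -54 1 49 x [ 2. 11.] z [26. 39.]
scene y -46 -1 21 x [-8. 10.] z [-28. -24.]
scene y -46 1 6 x [4. 9.] z [32. 33.]
scene y -38 -1 19 x [-2.  3.] z [-37. -13.]
scene y -38 1 11 x [-2.  2.] z [14. 34.]
scene y -30 -1 202 x [-6. 13.] z [-34.  -1.]
scene y -30 1 193 x [-5. 12.] z [ 1. 34.]
scene y -22 -1 142 x [-13.  16.] z [-43.  -2.]
scene y -22 1 103 x [-13.  17.] z [ 1. 34.]
scene y -14 -1 14 x [ 7. 25.] z [-46.  -8.]
scene y -14 1 15 x [ 6. 20.] z [ 5. 29.]
scene y -6 -1 333 x [ 8. 23.] z [-44.  -1.]
scene y -6 1 235 x [ 7. 24.] z [ 1. 30.]
scene y 2 -1 98 x [16. 23.] z [-46.  -1.]
scene y 2 1 112 x [15. 23.] z [ 3. 28.]
scene y 18 1 10 x [-16.  -6.] z [55. 56.]
scene (245, 229) dock -19.0 40.0 103.0 tool [  8. -51. -24.]
scene (250, 22
[... 540 characters left out ...]
49.  -2.]
side y -38 1 37 x [-2.  3.] z [ 1. 35.]
side y -30 -1 181 x [-17.  13.] z [-39.  -1.]
side y -30 1 189 x [-17.  12.] z [ 1. 43.]
side y -22 -1 82 x [-15.  17.] z [-37.  -1.]
side y -22 1 79 x [-16.  17.] z [ 2. 43.]
side y -14 -1 61 x [ 2. 11.] z [-31.  -3.]
side y -14 1 58 x [ 3. 12.] z [ 3. 43.]
side y -6 -1 104 x [ 7. 17.] z [-28.  -1.]
side y -6 1 150 x [ 6. 18.] z [ 1. 43.]
side y 2 -1 15 x [-24.  -7.] z [-68. -49.]
side y 10 -1 45 x [-24.  10.] z [-70. -49.]
side y 18 -1 38 x [-7. 23.] z [-68. -49.]
side (372, 200) dock -17.0 33.0 103.0 tool [ 10. -50. -31.]
side (370, 195) dock -22.0 33.0 110.0 tool [  9. -59. -31.]
side (362, 180) dock -33.0 25.0 137.0 tool [ 11. -88. -38.]
```

The depth shows the real fingertips about 47 mm short of the reported TCP: tip z is about 100 mm and the rim about 90. So I had been pushing at the rim, and the tips have now climbed over it and press down. I'll lift, back off and re-measure.

Request:
{"name": "arm_command", "arguments": {
  "commands": [
    [[0,0,0.5,0,0,0],[0,0,1,0,0,0],[0,0,1.5,0,0,0],[0,0,2.5,0,0,0],[0,0,4,0,0,0],[-0.5,2.5,5,0,0,0],[-1.0,5,5,0,0,0],[-1.2,6,5,0,0,0],[-1.2,6,5,0,0,0]]
  ]
}}

```text
clock: 11.3
position: [0.6102, 0.0335, 0.0954]
ee_rot: [0.641, -0.3, 0.564, -0.425]
ft_force: [-0.1, 0.3, -0.7]
grip_width: 0.585
```

```bash
cat > tip.py <<'E'
import sys
from h import *
from scipy.spatial.transform import Rotation as R
o=manip.get_obs();M=R.from_quat(o["ee_rot"]).as_matrix()
o0=np.array([.5639,-.035]);u=np.array([.2024,-.9793]);v=np.array([.9793,.2024])
for c in("scene","side"):
    d=manip.camera(c);W=pts(d);L=(W-o["position"])@M*1000
    im=d["pixels"].astype(int);sat=im.max(-1)-im.min(-1)
    s=(sat<25)&(abs(abs(L[...,2])-32)<12)&(abs(L[...,0])<14)&(L[...,1]>-90)&(L[...,1]<5)&(im.max(-1)<150)
    Q=L[s];h=np.histogram(Q[:,1],bins=range(-90,6,5));print(c,list(zip(h[1][:-1].tolist(),h[0].tolist())))
E
python3 look.py c7; python3 zoom.py z3; python3 tip.py
```

```text
scene blue_tote dock x,y -3.0 62.7 size [97. 37.] ang 10.3 ztop 93.8
scene orange_tote dock x,y -124.6 -17.7 size [13. 13.] ang 9.9 ztop 61.0
side blue_tote dock x,y -3.0 62.0 size [97. 35.] ang 11.6 ztop 94.4
side orange_tote dock x,y -162.0 -58.5 size [96. 83.] ang 9.3 ztop 62.0
11.6 tcp dock -54.9 58.8 z 95.1 F [-0.  -0.2 -0.2]
x,ztop,zmin [(-33, 53, 41), (-27, 75, 39), (-21, 96, 49), (-15, 96, 46), (-9, 92, 43), (-3, 91, 43), (3, 88, 43), (9, 86, 41), (15, 85, 34), (21, 84, 31), (27, 82, 32), (33, 80, 30), (39, 78, 32), (45, 76, 26), (51, 76, 43), (57, 75, 64)]
15 15 [-64.  42.] [ 16. 105.]
23 52 [-9. 45.] [ 14. 105.]
31 105 [-21.  47.] [ 14. 104.]
39 142 [-32.  49.] [14. 93.]
47 321 [-30.  51.] [ 14. 107.]
55 556 [-26.  54.] [ 14. 107.]
63 674 [-24.  55.] [ 14. 108.]
71 1076 [-23.  57.] [ 14. 108.]
79 857 [-20.  36.] [ 14. 108.]
87 240 [-19.   9.] [ 14. 110.]
95 94 [-20. -15.] [ 14. 107.]
scene [(-90, 159), (-85, 100), (-80, 152), (-75, 140), (-70, 147), (-65, 151), (-60, 162), (-55, 131), (-50, 92), (-45, 33), (-40, 0), (-35, 0), (-30, 0), (-25, 0), (-20, 0), (-15, 0), (-10, 0), (-5, 0), (0, 0)]
side [(-90, 88), (-85, 84), (-80, 101), (-75, 98), (-70, 95), (-65, 99), (-60, 95), (-55, 81), (-50, 58), (-45, 12), (-40, 0), (-35, 0), (-30, 0), (-25, 0), (-20, 0), (-15, 0), (-10, 0), (-5, 0), (0, 0)]
```

View pics/z3.png

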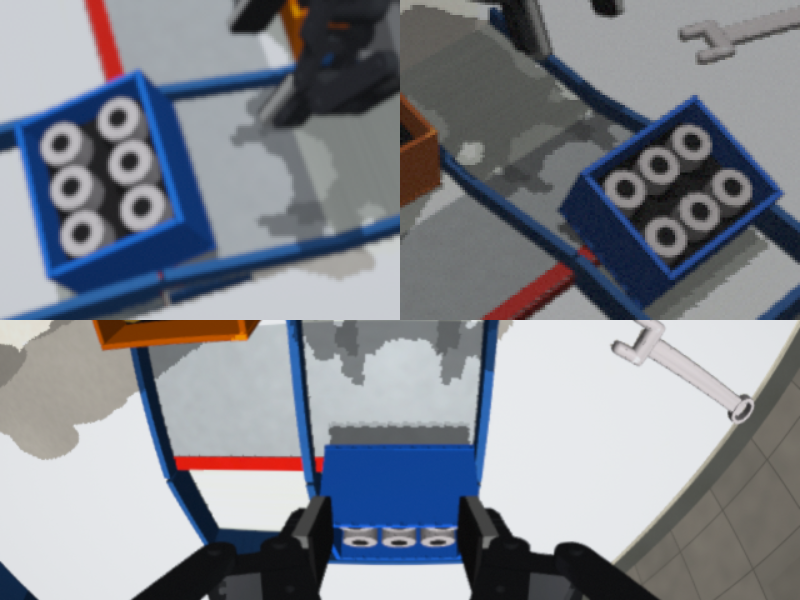

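Request:
{"name": "arm_command", "arguments": {
  "commands": [
    [[0,0,-4,0,0,0],[0,0,-7,0,0,0],[0,0,-8.1,0,0,0],[0.2,-1,-8.1,0,0,0],[0.4,-2,-8.1,0,0,0],[0.5,-2.5,-8.1,0,0,0],[0.6,-2.9,-8.1,0,0,0],[0.68,-3.3,-8.1,0,0,0],[0.76,-3.7,-8.1,0,0,0],[0.84,-4.1,-8.1,0,0,0],[0.92,-4.5,-8.1,0,0,0]]
  ]
}}

```text
clock: 13.0
position: [0.6195, -0.0124, 0.0141]
ee_rot: [0.64, -0.301, 0.565, -0.425]
ft_force: [0.3, 1.9, -1.2]
grip_width: 0.584
```

```bash
python3 look.py c8; python3 zoom.py z4
```

```text
scene blue_tote dock x,y 3.8 62.6 size [97. 39.] ang 12.6 ztop 93.1
scene orange_tote dock x,y -123.4 -102.6 size [ 7. 13.] ang 60.7 ztop 61.6
side blue_tote dock x,y 4.9 62.4 size [98. 42.] ang 10.8 ztop 91.9
side orange_tote dock x,y -162.0 -58.6 size [97. 83.] ang 9.2 ztop 61.9
13.3 tcp dock -10.3 59.0 z 14.3 F [ 0.4 -0.2 -0.1]
x,ztop,zmin [(-21, 72, 24), (-15, 93, 50), (-9, 93, 40), (-3, 90, 42), (3, 89, 42), (9, 86, 41), (15, 85, 40), (21, 83, 35), (27, 83, 27), (33, 81, 31), (39, 79, 32), (45, 77, 34), (51, 77, 25), (57, 75, 39), (63, 75, 64)]
15 13 [21. 50.] [15. 95.]
23 51 [-28.  52.] [14. 98.]
31 124 [-14.  54.] [14. 99.]
39 162 [-25.  56.] [13. 94.]
47 307 [-22.  58.] [ 14. 107.]
55 617 [-18.  60.] [ 14. 107.]
63 751 [-18.  62.] [ 14. 107.]
71 1155 [-16.  62.] [ 14. 108.]
79 732 [-14.  41.] [ 14. 109.]
87 264 [-15.  12.] [ 14. 109.]
```

View pics/z4.png

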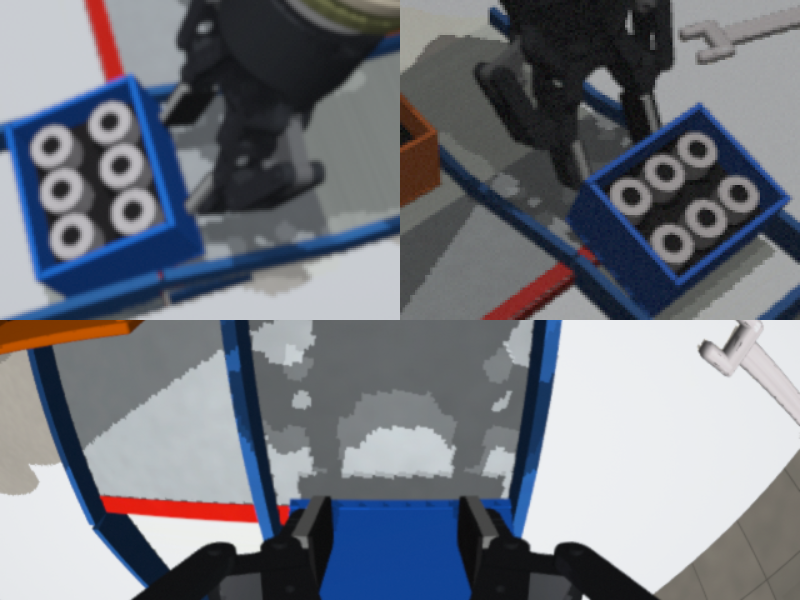

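Tips are now low on the rear face and the tote is sliding (rear face near x = -21). Continuing.

Request:
{"name": "arm_command", "arguments": {
  "commands": [
    [[0.08,-0.4,0,0,0,0],[0.16,-0.8,0,0,0,0],[0.24,-1.2,0,0,0,0],[0.33,-1.6,0,0,0,0],[0.41,-2.0,0,0,0,0],[0.49,-2.4,0,0,0,0],[0.53,-2.6,0,0,0,0],[0.55,-2.7,0,0,0,0]]
  ]
}}

```text
clock: 14.3
position: [0.625, -0.0402, 0.0142]
ee_rot: [0.641, -0.301, 0.565, -0.424]
ft_force: [0.1, 1.7, -0.7]
grip_width: 0.585
```

```bash
python3 look.py c9; python3 zoom.py z5
```

```text
scene blue_tote dock x,y 35.4 62.3 size [97. 48.] ang 11.0 ztop 90.9
scene orange_tote dock x,y -190.9 -12.4 size [13. 22.] ang 53.1 ztop 61.3
side blue_tote dock x,y 34.4 61.7 size [97. 48.] ang 11.3 ztop 90.3
side orange_tote dock x,y -161.9 -58.5 size [96. 83.] ang 9.4 ztop 61.9
14.6 tcp dock 17.0 58.9 z 14.2 F [ 0.2  2.  -0.8]
x,ztop,zmin [(-21, 28, 25), (3, 63, 33), (9, 91, 43), (15, 91, 41), (21, 89, 38), (27, 88, 39), (33, 86, 38), (39, 84, 39), (45, 84, 36), (51, 82, 30), (57, 81, 30), (63, 80, 31), (69, 78, 32), (75, 77, 21), (81, 76, 26), (87, 76, 55)]
15 22 [25. 78.] [ 15. 109.]
23 81 [-22.  79.] [ 13. 110.]
31 138 [-7. 81.] [13. 98.]
39 173 [-13.  82.] [ 13. 115.]
47 338 [ 3. 84.] [ 13. 106.]
55 661 [ 9. 86.] [ 13. 107.]
63 817 [ 8. 87.] [ 14. 107.]
71 1333 [10. 88.] [ 14. 108.]
79 643 [12. 67.] [ 13. 110.]
87 245 [10. 32.] [ 14. 109.]
```

View pics/z5.png

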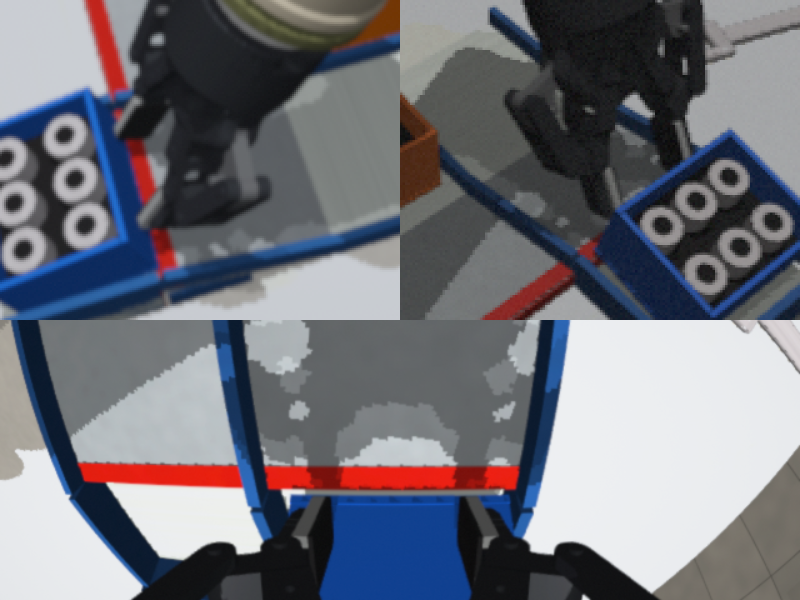

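Request:
{"name": "arm_command", "arguments": {
  "commands": [
    [[0.06,-0.3,0,0,0,0],[0.1,-0.5,0,0,0,0],[0.12,-0.6,0,0,0,0],[0.12,-0.6,0,0,0,0]]
  ]
}}

```text
clock: 15.2
position: [0.6263, -0.0463, 0.0143]
ee_rot: [0.64, -0.301, 0.565, -0.424]
ft_force: [-0.2, 1.8, -1.0]
grip_width: 0.589
```

```bash
python3 look.py c10; python3 zoom.py z6
```

```text
scene orange_tote dock x,y -189.1 -14.2 size [18. 38.] ang 49.4 ztop 61.6
side blue_tote dock x,y 42.8 61.6 size [97. 55.] ang 10.9 ztop 88.5
side orange_tote dock x,y -161.7 -58.4 size [96. 83.] ang 9.4 ztop 62.0
15.5 tcp dock 23.2 58.8 z 14.2 F [-0.5  1.5 -1.3]
x,ztop,zmin [(3, 66, 20), (9, 64, 1), (15, 89, 39), (21, 90, 39), (27, 87, 36), (33, 86, 35), (39, 85, 37), (45, 83, 36), (51, 82, 32), (57, 82, 29), (63, 80, 28), (69, 79, 31), (75, 78, 35), (81, 76, 32), (87, 76, 22), (93, 76, 56)]
15 21 [ 3. 85.] [ 20. 114.]
23 85 [-6. 86.] [ 13. 115.]
31 162 [-1. 87.] [ 13. 115.]
39 164 [ 3. 89.] [ 13. 115.]
47 349 [11. 90.] [ 13. 107.]
55 693 [13. 92.] [ 14. 107.]
63 861 [14. 93.] [ 13. 107.]
71 1504 [16. 94.] [ 14. 109.]
79 465 [17. 71.] [ 14. 110.]
87 183 [15. 32.] [ 14. 110.]
```

View pics/z6.png

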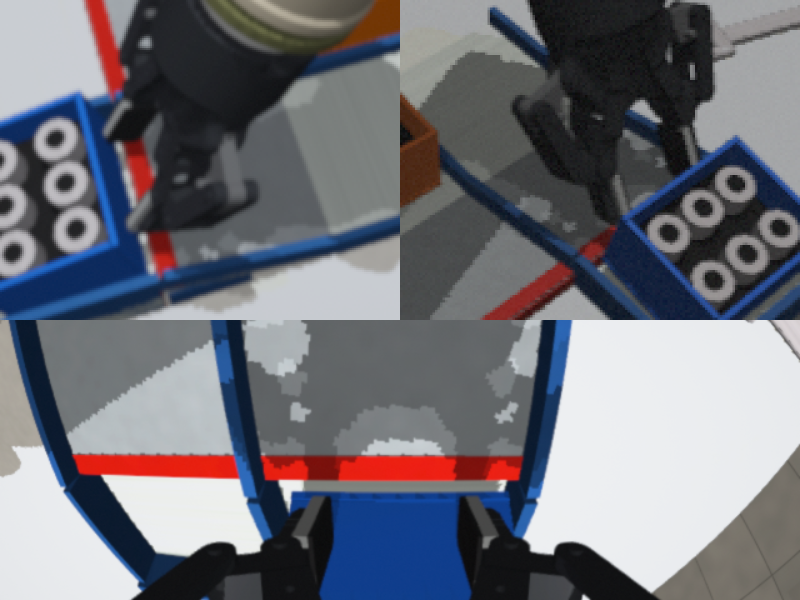

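The rear edge looks past the lip but is still up, probably held by finger friction. I'll back off straight downhill and let it drop.

Request:
{"name": "arm_command", "arguments": {
  "commands": [
    [[-0.04,0.2,0,0,0,0],[-0.1,0.5,0,0,0,0],[-0.3,1.5,0,0,0,0],[-0.6,3,0,0,0,0],[-0.6,3,0,0,0,0]]
  ]
}}

```text
clock: 16.2
position: [0.6201, -0.0121, 0.0142]
ee_rot: [0.641, -0.3, 0.564, -0.426]
ft_force: [0.3, 0.1, -0.1]
grip_width: 0.585
```

```bash
python3 look.py c11; python3 zoom.py z7
```

```text
scene blue_tote dock x,y 45.8 62.2 size [97. 80.] ang 11.8 ztop 75.4
side blue_tote dock x,y 44.7 61.9 size [98. 80.] ang 12.0 ztop 76.3
side orange_tote dock x,y -161.2 -58.5 size [96. 83.] ang 8.7 ztop 62.0
16.5 tcp dock -6.6 58.9 z 14.3 F [1.3 0.1 0. ]Traceback (most recent call last):
  File "zoom.py", line 8, in <module>
    W=pts(e);m=manip.masks_of("side","blue_tote")[0]["mask"]
               ~~~~~~~~~~~~~~~~~~~~~~~~~~~~~~~~~~^^^
IndexError: list index out of range
```

View pics/z7.png

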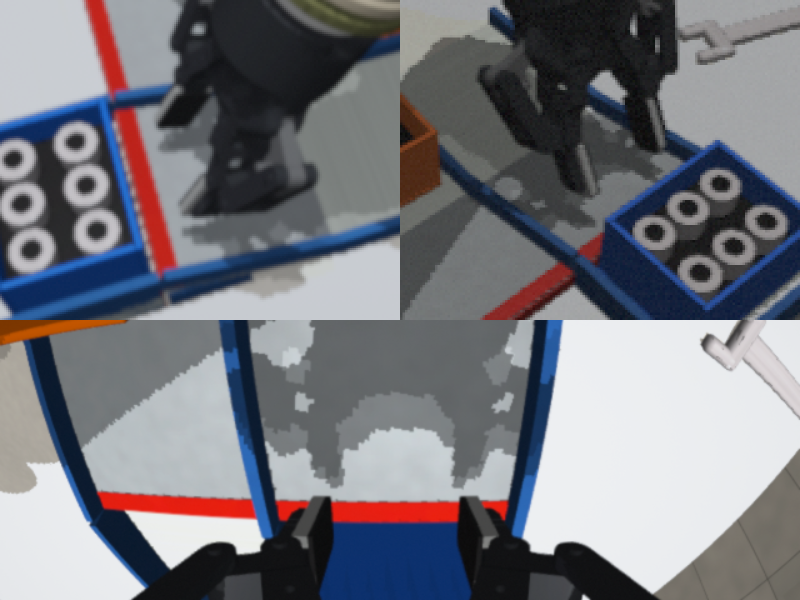

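The tote dropped flat: its rim is level at z about 75–76 mm (20 + 55) and its rear edge about 5 mm behind the lip. Now I lift the arm clear.

Request:
{"name": "arm_command", "arguments": {
  "commands": [
    [[-0.4,2,2,0,0,0],[-0.4,2,6,0,0,0],[-0.4,2,10,0,0,0],[-0.4,2,14,0,0,0],[-0.4,4,18,0,0,0],[-0.4,6,20,0,0,0],[-0.4,10,20,0,0,0],[-0.4,14,20,0,0,0],[-0.4,14,20,0,0,0],[-0.4,14,20,0,0,0]]
  ]
}}

```text
clock: 17.7
position: [0.6161, 0.1252, 0.2139]
ee_rot: [0.641, -0.3, 0.565, -0.425]
ft_force: [0.2, -0.6, -0.0]
grip_width: 0.585
```

```bash
python3 look.py c12
```

```text
scene blue_tote dock x,y 45.5 62.3 size [97. 80.] ang 11.8 ztop 75.4
scene orange_tote dock x,y -160.3 -57.8 size [98. 81.] ang 8.9 ztop 61.3
side blue_tote dock x,y 44.2 61.8 size [97. 81.] ang 11.6 ztop 76.3
side orange_tote dock x,y -161.3 -58.2 size [97. 83.] ang 9.1 ztop 61.9
18.0 tcp dock -144.0 83.4 z 214.4 F [ 0.4 -0.   0.4]
```

View pics/c12.png

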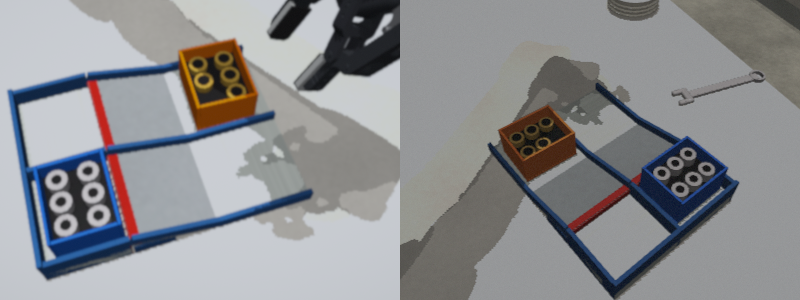

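The blue tote sits flat on the shelf behind the red lip, the orange tote has not moved, and the arm is clear. Handing in.

```bash
python3 -c "
from workcell import manip
print(manip.hand_in())"
```

```text
the job is handed in; nothing more can be done
None
```

The blue tote is up the ramp and sits flat on the top shelf, pushed all the way with two part-open fingers, never gripped or lifted. I handed the job in at about 18 s.

**Final checks**
- **Blue tote:** its rim is level at about 75–76 mm (20 + 55 expected). Its trailing edge is about 5 mm behind the red lip, and it is square to the lane.
- **Orange tote:** it is where it started, within 1–2 mm of measurement error.
- **Arm:** it is clear of everything, and the tool force reads about 0 N.

**What went wrong or disagreed**
- **TCP reading:** the camera depth put the real fingertips about 43–47 mm short of the reported TCP. The first part of the push was therefore at the rim instead of low on the rear face.
- **Peak force:** near the lip the fingertips rode over the rim and pressed down. The last wrist reading there was about 79 N, below the 120 N limit. The contact looked to be at the fingertips, not the gripper body or arm, but I have no direct check on the 40 N limit for those.
- **Recovery:** I backed off, re-measured the fingertips and finished with a low push at only a few newtons. Finger friction held the trailing edge up past the lip until I backed away, and then it dropped flat.

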